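Make room on the bottle rail and hang the third spray bottle between the other two

ROBOT

A 7-joint arm with a two-finger parallel gripper is mounted at the origin on a cart in front of the work surface, level with it; the furniture and walls round the work are solid. World frame = base frame: x ahead of the robot, y to its left, z up, the work surface at z = 0. Lengths are in m, angles in rad, forces in N, time in s.
With the tool pointing down it reaches from about 0.375 to 0.925 m from the base axis. Payload 3.1 kg.
Tool frame: the origin (TCP) lies between the finger pads; the fingertips stand 25 mm ahead of it and the grasp point (between the pads) lies 6 mm ahead of it; z points along the fingers, y is the line along which they close (so a half turn about z gives the same grasp; the last joint's range is limited). The gripper opens to 85 mm and grips with 20 to 120 N. Pads are 22 mm wide; open, the fingers measure 114 mm over their backs; the gripper's body (76 mm by 85 mm) begins 54 mm behind the grasp point. The pads swing forward as they close: fully open they stand 13 mm farther back than shut.
Start: joints at [1.097, 0.383, 0.044, 1.598, -0.018, 1.161, -0.05], TCP at [0.239, -0.605, 0.256] pointing down, gripper open.
Joint ranges: [-2.61, 2.61], [-0.41, 2.15], [-1.48, 1.57], [0, 2.5], [-1.57, 4.71], [0.05, 1.97], [-2.85, 2.85]. Speed limits (rad/s): [2.79, 2.79, 3.14, 3.14, 3.14, 3.14, 3.14].

INTERFACE

Orientations are given as a rotation vector (axis times angle).
In Python, from bench import env, optics gives the robot as it stands. The module is installed in compiled form; this text tells all that it offers.
- The arm moves only by the tool crank_tcp, called after "Call:" by a JSON object that holds its "name" and its "arguments". Schema: {"type":"object","properties":{"ticks":{"type":"array","items":{"type":"array","items":{"type":"number"},"minItems":6,"maxItems":6},"minItems":1,"maxItems":5},"jaw":{"type":"number"},"only":{"type":"string"},"quiet":{"type":"boolean"},"lines":{"type":"string"}},"required":["ticks"],"additionalProperties":false}. ticks is a list of rows, 1 to 5 of them, each of 6 numbers: dx, dy, dz in m, then a rotation vector rx, ry, rz in rad; each row is the pose to reach, as a shift and turn from the pose commanded when the call began, along the tool's axes at that moment; what a row does not reach only later rows make up. A row lasts 1/10 s, in which the tool goes at most 0.05 m and 0.15 rad, less where a joint would pass 70% of its speed; a pose out of reach is approached as far as the arm can. jaw is the opening from 0.0 (shut) to 1.0 (fully open), set as the call begins (left out keeps the last). The fingers move at their own pace and stop on an object; the grip force is fixed at half the most. Time passes only in rows, so rows that do not move let the fingers close. The tool returns the time, the measured TCP pose, the force, the opening and the grip force at its end. only (a regular expression) keeps the lines of the reply that match it, lines (a string "A,B") keeps lines A to B, and quiet returns only ok. Input that does not fit is refused with a message, and nothing moves.
- env.observe(): the state, without advancing time (a new reading comes with each control period).
- optics.grab_frame(name): name is "scene" or "top"; returns the picture (400x640x3 uint8, blue, green, red); there is no depth.
- optics.camera_model(name): a dict with "fx", "fy", "cx", "cy" (pixels), "R" (3x3) and "t" (3): a world point X has camera coordinates R X + t. Camera axes: x right, y down, z forward; pixel columns grow to the right and rows downward; lengths in m; the calibration is good to about 2 mm. A picture is of the moment at which its call begins. camera_model takes no time and is no camera call.
- env.close_job(): hands the job in; it is judged then, once.
The state is a dict: "t": time; "joints": joint angles; "dq": joint speeds; "joint_torque": joint torques, N m; "position": TCP position; "orientation": TCP orientation; "wrist_force": force on the tool from outside, world axes, zero at the start; "torque": the same for the moment, N m; "finger_gap": opening from 0.0 (shut) to 1.0 (fully open); "grasp_force": force on a finger pad.
Only numpy, scipy, OpenCV 4.12 (cv2) and the standard library are available. Lean on these libraries where they do the work, as an engineer would, in place of code of your own. Each camera call takes 0.05 s, during which the arm holds its last target. There are 200 camera calls.

TASK

Hang the spray bottle that stands on the worktop on the steel rail by its trigger, in its place between the two bottles that hang there. There is too little room between them, so first slide them apart along the rail; both must stay hanging on it throughout, and at the end all three must hang securely from the rail (a gentle swing is fine). Leave the other things on the worktop where they are.

Things in the scene. Friction and masses are not known exactly. Their poses are not given: they have to be found in the camera images.
- rack: Worktop bottle rail, fixed, rail pointing away from the robot: a round steel tube bent into a hoop over a white drip tray. Origin on the worktop under mid rail, x to the left, y to the robot. The rail, 10 mm thick, axis z = 240 mm, runs along y at x = 0; its ends bend down (radius 12 mm) into uprights 10 mm thick at y = +-108 mm. Tray 18 mm high, x -96..80, y +-131.
- rail_mid (a point): middle of the rail, on its axis, 240 mm above the worktop; axes as rack (y along the rail)
- bottle: The spray bottle to hang, 249 mm tall, 0.28 to 0.53 kg, upright on the worktop left of the rack. Origin: underside, z up, +y towards the trigger. Body 56 mm wide in x, y -60..42, narrowing above z = 57 to a 34 mm neck at z 140. Head 30 mm wide in x (flat sides), y -27..47, z 196..249, nozzle to y = 61; centre of mass y -3, z 96.
- bottle_crotch (a point): (0, 36, 191) mm in the bottle's frame, where the rail's axis lies when it hangs; axes as the bottle. It is in the pocket between neck (front face y = 27) and trigger (rigid, 16 mm wide, tip at y 50..54, z 175). The pocket opens downwards: 23 mm wide at z = 175, 15 mm at its ceiling z = 196. Let go upright, it swings for a while about the lean of the others.
- near_bottle: Hanging spray bottle nearer the robot (rack +y), same shape and frame as bottle, 0.4 kg. Hangs by its trigger, body left and trigger right of the rail (its +y along rack -x), leaning 0.39 rad with its foot to the right; the head's top is 64 mm above the rail's axis. Its body stops against the upright when its middle is 75 mm from the rail's middle.
- near_bottle_crotch (a point): the same pocket point (0, 36, 191) mm of near_bottle, on the rail's axis while it hangs
- far_bottle: Hanging spray bottle farther from the robot (rack -y), same shape, frame, weight and way of hanging as near_bottle. Both slide along the rail, and stay where they are left, when the flat side of the head is pushed sideways just above the rail with 2 to 3 N. The starting gap between the two heads is 44 to 78 mm, between the bodies 18 to 52 mm.
- far_bottle_crotch (a point): the same pocket point (0, 36, 191) mm of far_bottle, on the rail's axis while it hangs
- aerosol: Bystander: aerosol can standing, 66 mm across, 189 mm tall, origin at the centre of its underside
- brush: Bystander: grey scrubbing brush with a loop handle, 61 x 155 x 91 mm, origin at the centre of its underside
- torch: Bystander: small black torch lying, 37 x 114 x 32 mm, origin at the centre of its underside

How it is judged:
By the outcome, as a careful person would: the job done as asked, in the order asked, and still so for the second after the job is handed in, with the robot touching nothing.
It also fails if it takes over 61 s, if anything falls off the work surface, if the arm or the gripper's body presses on something with over 40 N, if the wrist force passes 120 N, or if a joint passes its speed limit or range.

## Working session

There is one attempt and no reset: what is moved stays moved. The work goes in short steps, Python scripts to look and compute and a tool call to move; the robot and the scene stay as the last step left them, time stands still between calls to the robot, and variables do not carry over. Pictures are saved under pics/ and viewed, at most 10 in all, crops included, and the job is handed in when it is done.

```bash
mkdir -p pics
```

Run:
```python
from bench import env,optics
import cv2,json
o=env.observe();print({k:o[k] for k in("t","joints","position","orientation","finger_gap","wrist_force")})
for n in("scene","top"):
    cv2.imwrite(f"pics/{n}0.png",optics.grab_frame(n));print(n,optics.camera_model(n))
```

```text
{'t': 0.0, 'joints': array([ 1.09721649,  0.38387385,  0.04380955,  1.59960703, -0.01790764,
        1.16118771, -0.04990614]), 'position': array([ 0.2382342 , -0.60380959,  0.25484627]), 'orientation': array([-3.08371170e+00, -5.86462163e-01,  9.86207546e-04]), 'finger_gap': 1.0002876998055004, 'wrist_force': array([-1.18519839, -0.26887665,  0.58186257])}
scene {'fx': 412.6030051631192, 'fy': 412.6030051631192, 'cx': 318.717195112251, 'cy': 199.18552462573027, 'R': array([[ 0.69328415, -0.7205001 ,  0.01538517],
       [-0.33687004, -0.34287012, -0.87690288],
       [ 0.63708372,  0.60276006, -0.48042131]]), 't': array([-0.31720214,  0.32468427,  1.43199477])}
top {'fx': 516.6169805460748, 'fy': 516.6169805460748, 'cx': 321.8768506368679, 'cy': 201.7422086182851, 'R': array([[ 0.423401  , -0.90584813, -0.01306714],
       [-0.74322868, -0.33907149, -0.57675095],
       [ 0.51801808,  0.25390881, -0.81681552]]), 't': array([-0.15516324,  0.44903377,  1.90933825])}
```

View pics/scene0.png

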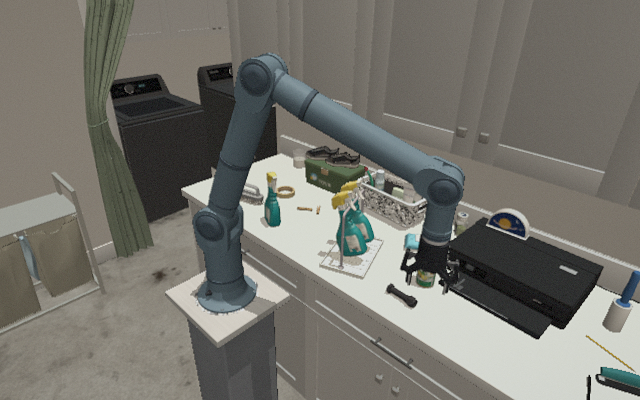

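View pics/top0.png

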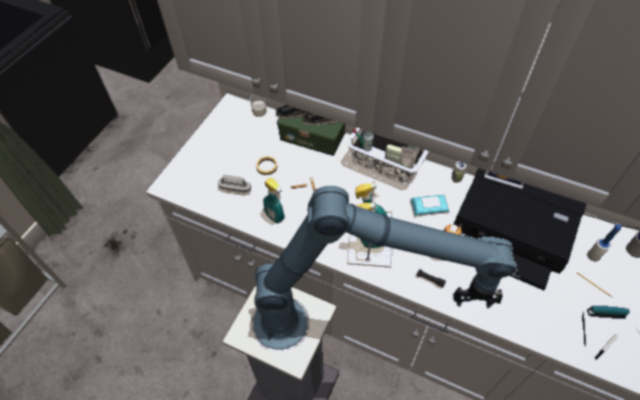

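Scene view: the bottle is at about (272,200), the rack at (350,235) with two hanging bottles, and the torch and aerosol are under the gripper. In the top view the arm partly hides the rack. I'll zoom in.

Run:
```python
import cv2,numpy as np
a=cv2.imread("pics/scene0.png")[165:280,255:405]; b=cv2.imread("pics/top0.png")[170:275,250:400]
cv2.imwrite("pics/s_z.png",cv2.resize(a,None,fx=5,fy=5,interpolation=cv2.INTER_CUBIC))
cv2.imwrite("pics/t_z.png",cv2.resize(b,None,fx=5,fy=5,interpolation=cv2.INTER_CUBIC))
```

```text
(no output)
```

View pics/s_z.png

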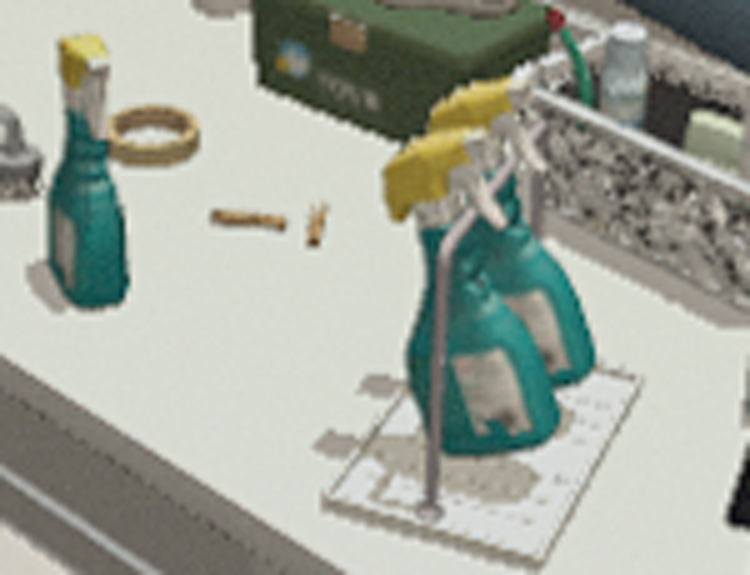

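View pics/t_z.png

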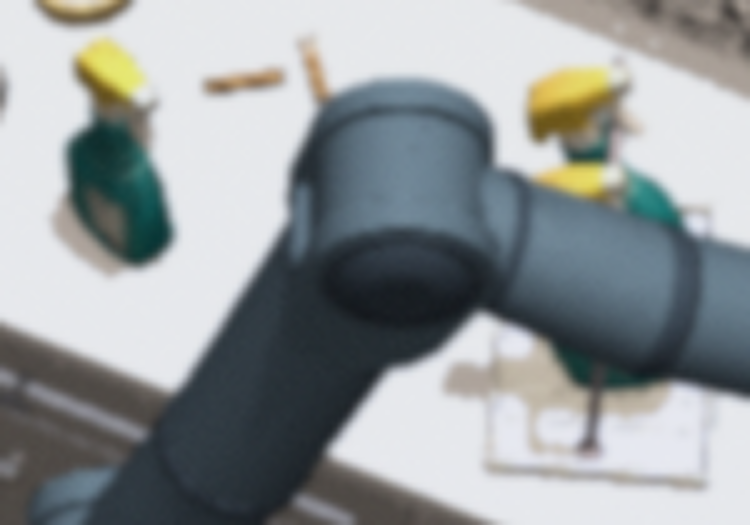

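Top zoom: the bottle's trigger/nozzle points lower-right at crop (155,92), and the two rack bottles are partly hidden. Both zooms give the tray corners and uprights clearly. Next I'll fit the rack pose from points and the bottles from silhouettes.

Create h.py:
```python
import numpy as np,cv2
from bench import env,optics
from scipy.optimize import least_squares,minimize
from scipy.spatial.transform import Rotation as Ro
C={n:optics.camera_model(n) for n in("scene","top")}
def proj(n,X):
    c=C[n];p=np.atleast_2d(X)@c["R"].T+c["t"];return np.c_[c["fx"]*p[:,0]/p[:,2]+c["cx"],c["fy"]*p[:,1]/p[:,2]+c["cy"]]
def Rz(a):return Ro.from_euler("z",a).as_matrix()
def sz(u,v):return np.array([255+(u-2)/5,165+(v-2)/5])
def tz(u,v):return np.array([250+(u-2)/5,170+(v-2)/5])
# bottle model: convex pieces (mm)
def ring(hx,y0,y1,z):
    a=np.linspace(0,2*np.pi,24);f=lambda t:np.sign(t)*abs(t)**.7
    return np.c_[hx*f(np.cos(a)),(y0+y1)/2+(y1-y0)/2*f(np.sin(a)),0*a+z]
def box(hx,y0,y1,z0,z1):return np.array([[s*hx,y,z] for s in(-1,1) for y in(y0,y1) for z in(z0,z1)],float)
BODY=[np.r_[ring(28,-60,42,0),ring(28,-60,42,57)],np.r_[ring(28,-60,42,57),ring(17,-20,20,140)],np.r_[ring(17,-17,17,140),ring(14,-17,24,200)]]
HEAD=[box(15,-27,47,210,249),box(15,-27,30,196,249),box(5,40,61,228,242)]
TRIG=[np.r_[box(8,43,47,195,197),box(8,50,54,175,177)]]
def mask(n,pieces,R,t,shape=(400,640),s=4):
    m=np.zeros((shape[0]*s,shape[1]*s),np.uint8)
    for P in pieces:
        q=(proj(n,P/1000@R.T+t)+.5)*s
        cv2.fillConvexPoly(m,cv2.convexHull(q.astype(np.int32)),255)
    return cv2.resize(m,shape[::-1],interpolation=cv2.INTER_AREA)/255.
```

Create m.py:
```python
from h import *
T=lambda *p:np.array(p)/1000
pts=[("scene",sz(322,500),T(80,131,18)),("scene",sz(545,560),T(-96,131,18)),("scene",sz(640,377),T(-96,-131,18)),
("scene",sz(430,510),T(0,108,18)),("scene",sz(446,243),T(0,106,237)),
("top",tz(488,465),T(80,131,18)),("top",tz(706,482),T(-96,131,18)),("top",tz(708,207),T(-96,-131,18)),("top",tz(588,446),T(0,108,18))]
def res(p):return np.concatenate([proj(n,Rz(p[2])@X+[p[0],p[1],0])[0]-q for n,q,X in pts])
# rack y ~ to robot
r=least_squares(res,[.6,-.1,np.pi/2],loss="soft_l1");print("rack",r.x,np.round(r.fun,1))
im={n:cv2.imread(f"pics/{n}0.png") for n in C}
hsv={n:cv2.cvtColor(im[n],cv2.COLOR_BGR2HSV) for n in C}
col={n:(((hsv[n][...,0]>75)&(hsv[n][...,0]<100)&(hsv[n][...,1]>120))|((hsv[n][...,0]>18)&(hsv[n][...,0]<38)&(hsv[n][...,1]>110))).astype(float) for n in C}
roi={"scene":(168,230,260,277+6),"top":(175,226,262,284)}
def g(n,m):a,b,c,d=roi[n];return m[a:b,c:d]
# standing: teal body fit + yellow head
def cost(p,tall=False):
    c=0
    for n in C:
        R=Rz(p[2]);t=np.array([p[0],p[1],0])
        t_=((hsv[n][...,0]>75)&(hsv[n][...,0]<100)&(hsv[n][...,1]>120)).astype(float);y_=((hsv[n][...,0]>18)&(hsv[n][...,0]<38)&(hsv[n][...,1]>110)).astype(float)
        mb=mask(n,BODY[:2],R,t)
        ma=mask(n,BODY+HEAD,R,t)
        u=g(n,np.maximum(t_,y_)); 
        c+=np.sum(np.maximum(g(n,mb)-u,0))+np.sum(np.maximum(u-g(n,ma),0))+.3*np.sum(np.maximum(g(n,ma)-u,0))
    return c
best=None
from scipy.optimize import brute
q=sz(90,270);  # foot guess via ray to z=.1
c=C["scene"];d=c["R"].T@np.r_[(sz(88,200)-[c["cx"],c["cy"]])/c["fx"],1];o=-c["R"].T@c["t"];X=o+d*(.1-o[2])/d[2];print("guess",X)
for yaw in np.arange(-np.pi,np.pi,np.pi/8):
    s=minimize(cost,[X[0],X[1],yaw],method="Nelder-Mead",options=dict(initial_simplex=np.array([X[0],X[1],yaw])+np.array([[0,0,0],[.02,0,0],[0,.02,0],[0,0,.3]]),maxiter=70))
    if best is None or s.fun<best.fun:best=s
    print(round(yaw,2),np.round(s.x,4),round(s.fun,1))
# hanging
p=r.x
def hang(s):  # pose world at rack y=s
    Rb=np.array([[0,-1,0],[1,0,0],[0,0,1.]])  # bottle x->rack y, y->-rack x
    Rl=Ro.from_euler("y",-.39).as_matrix()
    for sg in(1,-1):
        Q=Ro.from_euler("y",sg*.39).as_matrix()@Rb
        if abs((Q@T(0,-39,-95))[0])<.01:break
    R=Rz(p[2])@Q;t=Rz(p[2])@(T(0,s,240))+[p[0],p[1],0]-R@T(0,36,191);return R,t
ys={n:((hsv[n][...,0]>18)&(hsv[n][...,0]<38)&(hsv[n][...,1]>110)) for n in C}
tm=ys["scene"]|((hsv["scene"][...,0]>75)&(hsv["scene"][...,0]<100)&(hsv["scene"][...,1]>120))
def ch(v):
    m=np.maximum(mask("scene",BODY+HEAD,*hang(v[0])),mask("scene",BODY+HEAD,*hang(v[1])))[178:260,325:380]
    u=tm[178:260,325:380];return np.sum(np.maximum(u-m,0))+.5*np.sum(np.maximum(m-u,0))
gr=[(ch((a,b)),a,b) for a in range(0,76,4) for b in range(-75,a-40,4)]
b0=min(gr);s=minimize(ch,b0[1:],method="Nelder-Mead",options=dict(initial_simplex=np.array(b0[1:])+np.array([[0,0],[4,0],[0,4]])));print(b0,s.x,s.fun)
# overlays
for n in C:
    v=im[n].copy()
    L=[(Rz(best.x[2]),np.r_[best.x[:2],0]),hang(s.x[0]),hang(s.x[1])]
    k=4;a=(165,280,255,405) if n=="scene" else (170,275,250,400)
    v=cv2.resize(v[a[0]:a[1],a[2]:a[3]],None,fx=k,fy=k,interpolation=cv2.INTER_CUBIC)
    for R,t in L:
        for P in BODY+HEAD+TRIG:
            h=cv2.convexHull(((proj(n,P/1000@R.T+t)+.5-[a[2],a[0]])*k).astype(np.int32));cv2.polylines(v,[h],True,(0,0,255),1)
    cv2.imwrite(f"pics/ov_{n}.png",v)
A,B=cv2.imread("pics/ov_scene.png"),cv2.imread("pics/ov_top.png")
cv2.imwrite("pics/ov.png",cv2.resize(np.vstack([A[:,:],B]),(400*600//(600),600)) if 0 else np.vstack([A[:300],B[:300]]))
```

```bash
time python3 m.py
```

```text
rack [ 0.47470641 -0.15655128  1.93216203] [-0.3 -0.6 -0.2 -0.3  0.2 -0.9  0.1 -0.7 -0.3  2.3 -0.5  0.6  0.9 -0.1
  0.4 -0.4  0.1  0.5]
guess [0.40269377 0.2275234  0.1       ]
-3.14 [ 0.4231  0.2493 -3.8681] 452.0
-2.75 [ 0.4219  0.2477 -3.8868] 450.0
-2.36 [ 0.407   0.2337 -3.8784] 499.8
-1.96 [ 0.3945  0.217  -0.7156] 544.0
-1.57 [ 0.3795  0.2005 -0.7465] 535.4
-1.18 [ 0.3809  0.2011 -0.6954] 532.3
-0.79 [ 0.4008  0.2263 -0.7384] 550.8
-0.39 [ 0.4045  0.2307 -0.7103] 555.3
0.0 [0.4218 0.198  0.2999] 736.7
0.39 [0.4257 0.2028 0.4323] 736.6
0.79 [0.434  0.2143 0.9296] 749.2
1.18 [0.4225 0.2489 2.4048] 452.4
1.57 [0.4225 0.248  2.4171] 450.8
1.96 [0.422  0.2476 2.4108] 451.7
2.36 [0.4227 0.2476 2.4121] 452.0
2.75 [0.4223 0.2479 2.4288] 450.3
(np.float64(569.0529411764705), 32, -51) [ 34.24829102 -50.5213623 ] 565.4019607843137
real	0m50.328s
user	0m56.651s
sys	0m49.315s
```

View pics/ov.png

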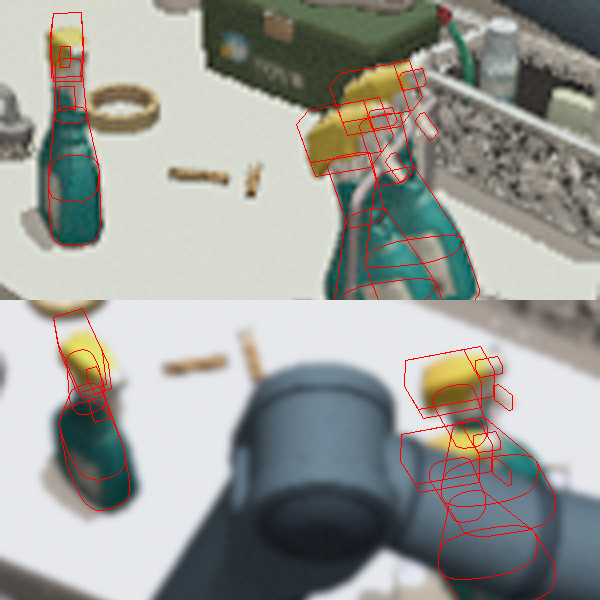

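The hanging-bottle overlay matches on the heads and triggers. The standing-bottle fit is off because the wooden ring polluted the colour mask, so I'll refit with cleaner masks.

Create m2.py:
```python
from h import *
im={n:cv2.imread(f"pics/{n}0.png") for n in C}
roi={"scene":(168,230,262,284),"top":(175,226,260,286)};U={}
for n in C:
    h=cv2.cvtColor(im[n],cv2.COLOR_BGR2HSV);z=np.zeros((400,640),np.uint8);a,b,c,d=roi[n];z[a:b,c:d]=1
    t=((h[...,0]>75)&(h[...,0]<100)&(h[...,1]>100)&(z>0));y=((h[...,0]>20)&(h[...,0]<36)&(h[...,1]>130)&(z>0)).astype(np.uint8)
    k,l,st,ce=cv2.connectedComponentsWithStats(y);j=1+np.argmax(st[1:,4]);y=(l==j)
    q=np.argwhere(t)[:,::-1].astype(np.int32);hm=np.zeros((400,640),np.uint8)
    t2=cv2.morphologyEx(t.astype(np.uint8),cv2.MORPH_CLOSE,np.ones((9,9)))
    U[n]=(t2.astype(float),y.astype(float));print(n,t2.sum(),y.sum(),"teal bbox",q.min(0),q.max(0),"yellow",ce[j],st[j])
B2=[BODY[0],BODY[1],np.r_[ring(17,-17,17,140),ring(15,-16,20,155)]]
def cost(p):
    c=0;R=Rz(p[2]);t=np.array([p[0],p[1],0])
    for n in C:
        T,Y=U[n];mb=mask(n,B2,R,t);mh=mask(n,HEAD,R,t)
        c+=np.abs(T-mb).sum()+2*np.maximum(Y-mh,0).sum()+.5*np.maximum(mh-Y,0).sum()
    return c
best=[]
for yaw in np.arange(-np.pi,np.pi,np.pi/6):
    x=np.array([.41,.225,yaw]);s=minimize(cost,x,method="Nelder-Mead",options=dict(initial_simplex=x+np.array([[0,0,0],[.02,0,0],[0,.02,0],[0,0,.3]]),maxiter=70));best.append(s)
    print(round(yaw,2),np.round(s.x,4),round(s.fun,1))
b=min(best,key=lambda s:s.fun);o=[]
for n in C:
    a=roi[n];k=8;v=cv2.resize(im[n][a[0]-5:a[1]+5,a[2]-8:a[3]+8],None,fx=k,fy=k,interpolation=cv2.INTER_CUBIC)
    for P in BODY+HEAD+TRIG:
        h=cv2.convexHull(((proj(n,P/1000@Rz(b.x[2]).T+np.r_[b.x[:2],0])+.5-[a[2]-8,a[0]-5])*k).astype(np.int32));cv2.polylines(v,[h],True,(0,0,255),1)
    o.append(v[:480])
cv2.imwrite("pics/ov2.png",np.hstack(o))
```

```bash
python3 m2.py
```

```text
scene 384 30 teal bbox [265 188] [280 225] yellow [269.06666667 177.2       ] [267 173   5   9  30]
top 291 61 teal bbox [265 195] [283 221] yellow [270.14754098 184.6557377 ] [266 180   9  11  61]
-3.14 [ 0.42    0.2469 -3.8265] 363.1
-2.62 [ 0.4201  0.2468 -3.8316] 363.8
-2.09 [ 0.4253  0.2548 -0.653 ] 432.8
-1.57 [ 0.425   0.2544 -0.6847] 433.1
-1.05 [ 0.4253  0.2548 -0.6538] 432.2
-0.52 [ 0.4248  0.2542 -0.6606] 434.7
-0.0 [ 0.4244  0.2541 -0.6758] 435.1
0.52 [0.4124 0.2463 0.6161] 822.2
1.05 [0.4209 0.2476 2.4509] 365.6
1.57 [0.4196 0.2478 2.4566] 366.4
2.09 [0.4183 0.2446 2.4523] 365.1
2.62 [0.4182 0.2449 2.4554] 365.0
```

View pics/ov2.png

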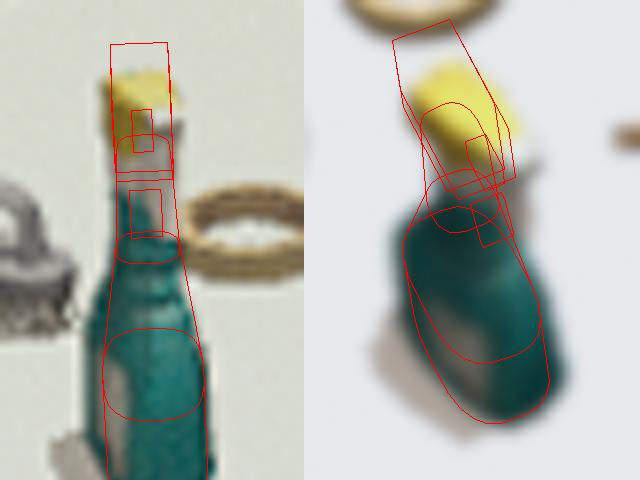

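Create m3.py:
```python
from h import *
def tri(a,b):
    A=[];y=[]
    for n,q in(("scene",a),("top",b)):
        c=C[n];u=(q[0]-c["cx"])/c["fx"];v=(q[1]-c["cy"])/c["fy"]
        for k,w in((0,u),(1,v)):A.append(c["R"][k]-w*c["R"][2]);y.append(w*c["t"][2]-c["t"][k])
    X=np.linalg.lstsq(np.array(A),np.array(y),rcond=None)[0]
    return np.round(X,4),[np.round(proj(n,X)[0]-q,1) for n,q in(("scene",a),("top",b))]
print("yellow",tri((269.07,177.2),(270.15,184.66)))
print("body mid",tri(sz(88,220),tz(120,190)))
print("nozzle",tri(sz(108,68),tz(153,95)))
print("foot",tri(sz(90,298),tz(140,255)))
for n in C:
    for p in((.4,.25,0),(.4,.25,.1),(.45,.25,0),(.4,.2,0)):print(n,p,proj(n,p)[0].round(1))
```

```bash
python3 m3.py
```

```text
yellow (array([0.4047, 0.2377, 0.228 ]), [array([ 0.7, -0.3]), array([-0.7,  0.5])])
body mid (array([0.4073, 0.2359, 0.0744]), [array([-0.2,  0.1]), array([ 0.2, -0.1])])
nozzle (array([0.3974, 0.1866, 0.2425]), [array([ 0.2, -0.1]), array([-0.2,  0.1])])
foot (array([0.3909, 0.2157, 0.0111]), [array([ 0.1, -0. ]), array([-0.1,  0.1])])
scene (0.4, 0.25, 0) [269.3 222.6]
scene (0.4, 0.25, 0.1) [268.3 203. ]
scene (0.45, 0.25, 0) [277.8 218.5]
scene (0.4, 0.2, 0) [276.7 226.9]
top (0.4, 0.25, 0) [271.6 217.6]
top (0.4, 0.25, 0.1) [269.3 204. ]
top (0.45, 0.25, 0) [277.1 208.7]
top (0.4, 0.2, 0) [282.1 221.7]
```

Add to m2.py:
```python
print("test",[ (a,round(cost([.405,.243,a]),1)) for a in(2.6,2.8,3.0,3.2,3.4)])
x=np.array([.405,.243,3.0]);s=minimize(cost,x,method="Nelder-Mead",options=dict(initial_simplex=x+np.array([[0,0,0],[.01,0,0],[0,.01,0],[0,0,.2]])));print(s.x,s.fun)
for n in C:
    T,Y=U[n];mb=mask(n,B2,Rz(3.0),np.array([.405,.243,0]))
    f=lambda m:(m.sum(),[np.argwhere(m>.5).min(0)[::-1],np.argwhere(m>.5).max(0)[::-1]]);print(n,f(T),f(mb),f(Y),f(mask(n,HEAD,Rz(3.0),np.array([.405,.243,0]))))
```

```bash
sed -i 's/np.arange(-np.pi,np.pi,np.pi\/6)/[3.0]/' m2.py; python3 m2.py
```

```text
scene 384 30 teal bbox [265 188] [280 225] yellow [269.06666667 177.2       ] [267 173   5   9  30]
top 291 61 teal bbox [265 195] [283 221] yellow [270.14754098 184.6557377 ] [266 180   9  11  61]
3.0 [0.4202 0.2468 2.4498] 364.3
test [(2.6, np.float64(555.0)), (2.8, np.float64(612.6)), (3.0, np.float64(665.9)), (3.2, np.float64(722.5)), (3.4, np.float64(775.6))]
[0.4200783  0.2469219  2.45243011] 363.6843137254902
scene (np.float64(384.0), [array([265, 188]), array([280, 225])]) (np.float64(531.5764705882352), [array([261, 190]), array([279, 227])]) (np.float64(30.0), [array([267, 173]), array([271, 181])]) (np.float64(221.0078431372549), [array([263, 169]), array([278, 186])])
top (np.float64(291.0), [array([265, 195]), array([283, 221])]) (np.float64(524.9529411764706), [array([260, 193]), array([283, 224])]) (np.float64(61.0), [array([266, 180]), array([274, 190])]) (np.float64(273.32941176470587), [array([260, 177]), array([282, 195])])
```

Create m4.py:
```python
from h import *
im={n:cv2.imread(f"pics/{n}0.png") for n in C}
roi={"scene":(166,230,262,284),"top":(174,228,262,286)};U={}
for n in C:
    a,b,c,d=roi[n];h=cv2.cvtColor(im[n],cv2.COLOR_BGR2HSV).astype(float)[...,:]
    z=np.zeros((400,640));z[a:b,c:d]=1
    t=np.clip(h[...,1]/150,0,1)*((h[...,0]>65)&(h[...,0]<110))*z
    t=cv2.morphologyEx(t.astype(np.float32),cv2.MORPH_CLOSE,np.ones((7,7)))
    y=((h[...,0]>20)&(h[...,0]<36)&(h[...,1]>110)).astype(np.uint8)*z.astype(np.uint8)
    k,l,st,ce=cv2.connectedComponentsWithStats(y);j=1+np.argmax(st[1:,4]);U[n]=(t,ce[j]);print(n,t.sum(),st[j])
def rg(hx,y0,y1,z,e):
    a=np.linspace(0,2*np.pi,32);f=lambda t:np.sign(t)*abs(t)**e
    return np.c_[hx*f(np.cos(a)),(y0+y1)/2+(y1-y0)/2*f(np.sin(a)),0*a+z]
def body(e,w):  # w: shoulder shape at z=100
    m=lambda a,b:a+(b-a)*w
    L=[rg(24,-54,37,0,e),rg(28,-60,42,8,e),rg(28,-60,42,57,e),rg(m(28,17),m(-60,-17),m(42,17),100,e),rg(17,-17,17,140,1),rg(15,-16,18,152,1)]
    return [np.r_[L[i],L[i+1]] for i in range(5)]
def cost(p):
    c=0;R=Rz(p[2]);t=np.array([p[0],p[1],0]);B=body(np.clip(p[3],.5,1.2),np.clip(p[4],.2,.9))
    for n in C:
        T,yc=U[n];c+=np.abs(T-mask(n,B,R,t)).sum()
        c+=15*np.linalg.norm(proj(n,R@[0,.005,.228]+t)[0]-yc)
    return c
for yaw in(2.2,2.6,3.0,3.4,-.5):
    x=np.array([.405,.245,yaw,.8,.5]);S=x+np.vstack([np.zeros(5),np.diag([.01,.01,.25,.2,.2])])
    s=minimize(cost,x,method="Nelder-Mead",options=dict(initial_simplex=S,maxiter=250));print(yaw,np.round(s.x,4),round(s.fun,1))
    if yaw==2.2 or s.fun<b.fun:b=s
o=[];R=Rz(b.x[2]);t=np.r_[b.x[:2],0]
for n in C:
    a=roi[n];k=8;v=cv2.resize(im[n][a[0]-2:a[1]+4,a[2]-8:a[3]+8],None,fx=k,fy=k,interpolation=cv2.INTER_CUBIC)
    for P in body(*b.x[3:])+HEAD+TRIG:
        h=cv2.convexHull(((proj(n,P/1000@R.T+t)+.5-[a[2]-8,a[0]-2])*k).astype(np.int32));cv2.polylines(v,[h],True,(0,0,255),1)
    o.append(v[:480]);print(n,"pred yellow",proj(n,R@[0,.005,.228]+t)[0]-U[n][1])
cv2.imwrite("pics/ov3.png",np.hstack(o))
```

```bash
python3 m4.py
```

```text
scene 412.54666 [267 173   5   9  37]
top 351.37997 [266 179  11  12  95]
2.2 [0.413  0.2395 2.675  0.898  0.302 ] 239.5
2.6 [0.4127 0.2393 2.7076 0.8872 0.3971] 239.0
3.0 [0.4136 0.2405 2.7484 1.0081 0.5003] 240.5
3.4 [0.4133 0.2396 2.7807 1.0673 0.6711] 250.1
-0.5 [ 0.4106  0.2451 -0.2914  1.2498 -0.1094] 318.5
scene pred yellow [ 2.32134109 -0.08906243]
top pred yellow [-0.19695873  0.02252741]
```

View pics/ov3.png

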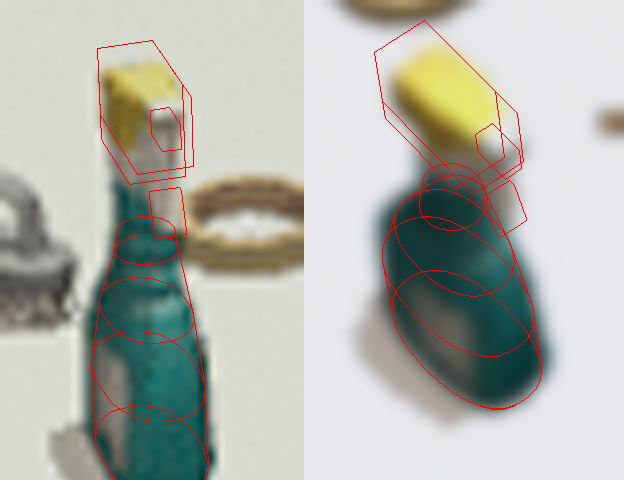

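The fit now agrees in both views: bottle at about (0.412, 0.240), yaw about 2.73. The nozzle is at ov3 (165,130) and (510,150). Next is a helper that turns a world target into a tool-axes step.

Create d.py:
```python
# usage: d.py w X Y Z yawY   |  d.py r rx ry Z yawY  (rack coords mm) ; prints tool-frame delta from measured pose
import sys,numpy as np
from bench import env
from scipy.spatial.transform import Rotation as Ro
k=sys.argv[1];a,b,z,yw=map(float,sys.argv[2:6]);tilt=float(sys.argv[6]) if len(sys.argv)>6 else 0
RK=np.array([.4747,-.1566]);ex=np.array([-.3536,.9354]);ey=np.array([-.9354,-.3536])
P=np.r_[[a,b] if k=="w" else RK+ex*a/1000+ey*b/1000,z]
y=np.array([np.cos(yw),np.sin(yw),0]);zt=np.array([0,0,-1.]);R=np.c_[np.cross(y,zt),y,zt]
R=R@Ro.from_rotvec([0,tilt,0]).as_matrix()
o=env.observe();R0=Ro.from_rotvec(o["orientation"]).as_matrix()
d=o["position"][:2]-RK
print("t",round(o["t"],2),"pos",o["position"].round(4),"rack",(d@ex*1e3).round(1),(d@ey*1e3).round(1),"F",o["wrist_force"].round(1),"gap",round(o["finger_gap"],3),"j7",o["joints"][6].round(2))
print("target",P.round(4),"shift",(R0.T@(P-o["position"])).round(4),"rot",Ro.from_matrix(R0.T@R).as_rotvec().round(4))
```

```bash
python3 d.py r 3 -8 .38 .361
```

```text
t 0.1 pos [ 0.2383 -0.6039  0.255 ] rack -334.8 379.3 F [ 0.1  0.2 -0.1] gap 1.003 j7 -0.05
target [ 0.4811 -0.151   0.38  ] shift [ 0.3921 -0.3325 -0.1243] rot [-0.002  -0.0018 -1.5559]
```

Call:
{"name": "crank_tcp", "arguments": {"ticks": [[0, 0, -0.05, 0, 0, 0], [0, 0, -0.1, 0, 0, 0], [0, 0, -0.125, 0, 0, 0]], "jaw": 0.0}}

```text
t: 0.4
position: [0.239, -0.6058, 0.3861]
orientation: [3.08, 0.586, 0.002]
wrist_force: [0.3, -0.5, 0.3]
finger_gap: 0.515
grasp_force: 0.0
```

Call:
{"name": "crank_tcp", "arguments": {"ticks": [[0.2, -0.17, 0, 0, 0, -0.75], [0.2, -0.17, 0, 0, 0, -0.75], [0.2, -0.17, 0, 0, 0, -0.75], [0.2, -0.17, 0, 0, 0, -0.75], [0.2, -0.17, 0, 0, 0, -0.75]]}}

```text
t: 0.9
position: [0.3567, -0.382, 0.3808]
orientation: [-2.651, -1.684, 0.0]
wrist_force: [0.8, -0.2, -0.8]
finger_gap: -0.002
grasp_force: 0.0
```

```bash
python3 d.py r 3 -8 .38 .361
```

```text
t 0.9 pos [ 0.3567 -0.382   0.3808] rack -169.1 190.1 F [ 0.8 -0.2 -0.8] gap -0.002 j7 0.29
target [ 0.4811 -0.151   0.38  ] shift [0.262  0.0145 0.0008] rot [-6.000e-04 -4.000e-04 -7.999e-01]
```

Call:
{"name": "crank_tcp", "arguments": {"ticks": [[0.26, 0.0145, 0, 0, 0, -0.8], [0.26, 0.0145, 0, 0, 0, -0.8], [0.26, 0.0145, 0, 0, 0, -0.8], [0.26, 0.0145, 0, 0, 0, -0.8], [0.26, 0.0145, 0, 0, 0, -0.8]]}}

```text
t: 1.4
position: [0.4765, -0.1629, 0.3809]
orientation: [-1.851, -2.538, 0.001]
wrist_force: [0.6, 1.0, -0.1]
finger_gap: 0.003
grasp_force: 0.0
```

Call:
{"name": "crank_tcp", "arguments": {"ticks": [[0.012, 0, 0, 0, 0, -0.05], [0.012, 0, 0, 0, 0, -0.05]]}}

```text
t: 1.6
position: [0.473, -0.1498, 0.3809]
orientation: [-1.785, -2.584, 0.0]
wrist_force: [0.1, -0.2, -0.6]
finger_gap: 0.003
grasp_force: 0.0
```

```bash
python3 d.py r 3 -8 .34 .361
```

Run:
```python
from h import *
s=optics.grab_frame("scene");t=optics.grab_frame("top");cv2.imwrite("pics/s1.png",s);cv2.imwrite("pics/t1.png",t)
v=np.hstack([cv2.resize(x,None,fx=5,fy=5,interpolation=cv2.INTER_CUBIC) for x in(s[160:270,320:400],t[160:270,340:420])]);cv2.imwrite("pics/v1.png",v)
```

```text
t 1.6 pos [ 0.473  -0.1498  0.3809] rack 7.0 -0.9 F [ 0.1 -0.2 -0.6] gap 0.003 j7 0.58
target [ 0.4811 -0.151   0.34  ] shift [-0.004   0.0072  0.0409] rot [-0.0008 -0.0008  0.0008]
```

View pics/v1.png

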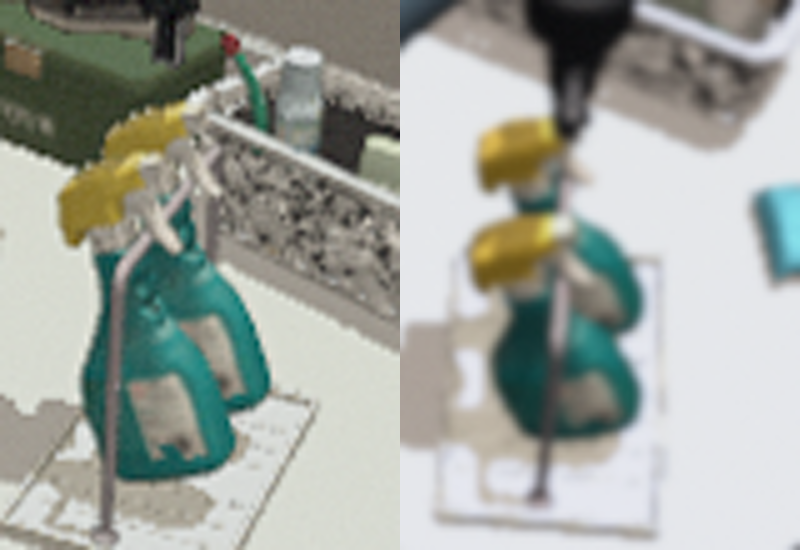

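Both views are clear now. Trigger tips: near at v1 (172,250) and (612,303), far at (215,192) and (588,180). I'll triangulate these and the yellow heads into rack coordinates.

Create m5.py:
```python
from m3 import tri
from h import *
RK=np.array([.4747,-.1566]);ex=np.array([-.3536,.9354]);ey=np.array([-.9354,-.3536])
def rk(X):d=X[:2]-RK;return (d@ex*1e3).round(1),(d@ey*1e3).round(1),(X[2]*1e3).round(1)
S=lambda u,v:np.array([320+(u-2)/5,160+(v-2)/5]);T=lambda u,v:np.array([340+(u-402)/5,160+(v-2)/5])
for n,a,b in(("near tip",S(172,250),T(612,303)),("far tip",S(215,192),T(588,180)),("rail near bend",S(122,262),T(553,405)),("far headback low",S(112,0),T(485,185))):
    X,r=tri(a,b);print(n,rk(X),r)
for nm,ss,tt in(("near",(190,210,330,352),(202,219,352,378)),("far",(179,196,340,360),(182,199,354,376))):
    c=[]
    for f,(a,b,l,r) in(("pics/s1.png",ss),("pics/t1.png",tt)):
        im=cv2.imread(f);h=cv2.cvtColor(im,cv2.COLOR_BGR2HSV);y=(h[...,0]>15)&(h[...,0]<36)&(h[...,1]>110);m=np.zeros_like(y);m[a:b,l:r]=1
        q=np.argwhere(y&m)[:,::-1];c.append((q.min(0)+q.max(0))/2.);print(q.min(0),q.max(0),len(q))
    X,r=tri(*c);print(nm,rk(X),r)
```

```bash
python3 m5.py|grep -v "(0\."
```

```text
yellow (array([0.4047, 0.2377, 0.228 ]), [array([ 0.7, -0.3]), array([-0.7,  0.5])])
body mid (array([0.4073, 0.2359, 0.0744]), [array([-0.2,  0.1]), array([ 0.2, -0.1])])
nozzle (array([0.3974, 0.1866, 0.2425]), [array([ 0.2, -0.1]), array([-0.2,  0.1])])
foot (array([0.3909, 0.2157, 0.0111]), [array([ 0.1, -0. ]), array([-0.1,  0.1])])
near tip (np.float64(-33.9), np.float64(82.1), np.float64(258.4)) [array([ 1.3, -0.5]), array([-1.1,  0.8])]
far tip (np.float64(-20.7), np.float64(-46.0), np.float64(236.0)) [array([-0.,  0.]), array([ 0., -0.])]
rail near bend (np.float64(-8.6), np.float64(171.1), np.float64(282.4)) [array([-4.2,  1.5]), array([ 3.6, -2.3])]
far headback low (np.float64(42.2), np.float64(87.2), np.float64(426.2)) [array([-5.9,  2. ]), array([ 5.4, -3.2])]
[332 190] [349 208] 182
[355 203] [370 216] 166
near (np.float64(35.0), np.float64(41.1), np.float64(263.1)) [array([ 0.5, -0.2]), array([-0.4,  0.3])]
[340 180] [356 195] 139
[356 184] [372 196] 153
far (np.float64(33.7), np.float64(-38.5), np.float64(273.7)) [array([ 0.8, -0.3]), array([-0.7,  0.5])]
```

Create m6.py:
```python
from h import *
from m5 import RK,ex,ey,S,T
def W(x,s,z):return np.r_[RK+ex*x/1e3+ey*s/1e3,z/1e3]
for n,a,b in(("near tip",S(172,250),T(612,303)),("far tip",S(215,192),T(588,180))):
    for c,q in(("scene",a),("top",b)):
        s=np.arange(-90,90,.5);e=np.array([np.linalg.norm(proj(c,W(-20,k,233))[0]-q) for k in s]);print("R",n,c,s[e.argmin()],e.min().round(2))
for n,a,b in(("near",(340.5,199),(362.5,209.5)),("far",(348,187.5),(364,190))):
    for c,q in(("scene",a),("top",b)):
        s=np.arange(-90,90,.5);e=np.array([np.linalg.norm(proj(c,W(34,k,268))[0]-np.array(q)) for k in s]);print("R",n,c,s[e.argmin()],e.min().round(2))
for c in C:print("R bend",c,proj(c,W(0,104,236))[0].round(1),proj(c,W(0,108,18))[0].round(1),proj(c,W(-96,-131,18))[0].round(1))
```

```bash
python3 m6.py|grep R
```

```text
R near tip scene 46.5 0.51
R near tip top 62.5 5.45
R far tip scene -51.0 0.19
R far tip top -48.0 0.21
R near scene 51.0 0.23
R near top 43.0 0.1
R far scene -41.0 1.15
R far top -45.0 0.86
R bend scene [343.7 215.5] [340.8 265.9] [382.8 239.1]
R bend top [370.9 228.9] [367.3 259.3] [391.6 210.6]
```

Call:
{"name": "crank_tcp", "arguments": {"ticks": [[-0.003, 0.001, 0.045, 0, 0, 0], [-0.003, 0.001, 0.08, 0, 0, 0], [-0.003, 0.001, 0.099, 0, 0, 0], [-0.003, 0.001, 0.099, 0, 0, 0]]}}

```text
t: 2.1
position: [0.4716, -0.158, 0.2787]
orientation: [-1.797, -2.568, 0.004]
wrist_force: [-1.1, 0.6, 0.5]
finger_gap: -0.005
grasp_force: 0.0
```

```bash
python3 d.py r 3 0 .281 .361
```

```text
t 2.1 pos [ 0.4716 -0.158   0.2787] rack -0.2 3.4 F [-1.1  0.6  0.5] gap -0.005 j7 0.55
target [ 0.4736 -0.1538  0.281 ] shift [ 0.0033  0.0033 -0.0024] rot [-0.006  -0.0044 -0.0115]
```

Call:
{"name": "crank_tcp", "arguments": {"ticks": [[0.003, -0.006, -0.002, 0, 0, 0], [0.003, -0.012, -0.002, 0, 0, 0], [0.003, -0.018, -0.002, 0, 0, 0], [0.003, -0.022, -0.002, 0, 0, 0], [0.003, -0.026, -0.002, 0, 0, 0]]}}

```text
t: 2.6
position: [0.4511, -0.1625, 0.2869]
orientation: [1.791, 2.574, 0.003]
wrist_force: [1.9, 0.8, 5.9]
finger_gap: -0.002
grasp_force: 3.7
```

Call:
{"name": "crank_tcp", "arguments": {"ticks": [[0, -0.003, 0, 0, 0, 0], [0, -0.006, 0, 0, 0, 0], [0, -0.009, 0, 0, 0, 0], [0, -0.011, 0, 0, 0, 0], [0, -0.011, 0, 0, 0, 0]]}}

```text
t: 3.1
position: [0.4393, -0.166, 0.285]
orientation: [1.793, 2.578, -0.0]
wrist_force: [2.1, -0.5, 3.8]
finger_gap: 0.006
grasp_force: 1.9
```

```bash
python3 d.py r 3 41 .281 .361
```

```text
t 3.1 pos [ 0.4393 -0.166   0.285 ] rack 3.7 36.5 F [ 2.1 -0.5  3.8] gap 0.006 j7 0.62
target [ 0.4353 -0.1683  0.281 ] shift [-0.0007 -0.0045  0.004 ] rot [ 0.0007  0.001  -0.0058]
```

Call:
{"name": "crank_tcp", "arguments": {"ticks": [[0, -0.002, 0, 0, 0, 0], [0, -0.004, 0, 0, 0, 0], [0, -0.004, 0, 0, 0, 0]]}}

```text
t: 3.4
position: [0.435, -0.1674, 0.2843]
orientation: [-1.794, -2.579, 0.0]
wrist_force: [2.7, 0.4, 2.0]
finger_gap: -0.002
grasp_force: 1.8
```

Call:
{"name": "crank_tcp", "arguments": {"ticks": [[0, 0.015, 0, 0, 0, 0], [0, 0.03, 0, 0, 0, 0], [0, 0.045, 0, 0, 0, 0], [0, 0.05, 0, 0, 0, 0], [0, 0.05, 0, 0, 0, 0]]}}

```text
t: 3.9
position: [0.4829, -0.1488, 0.2837]
orientation: [-1.79, -2.58, -0.0]
wrist_force: [0.2, 0.2, 0.3]
finger_gap: -0.0
grasp_force: 0.0
```

```bash
python3 d.py r 3 -41 .283 .361
```

```text
t 3.9 pos [ 0.4829 -0.1488  0.2837] rack 4.4 -10.4 F [0.2 0.2 0.3] gap -0.0 j7 0.53
target [ 0.512  -0.1393  0.283 ] shift [-0.0013  0.0306  0.0007] rot [-0.0006 -0.0014 -0.0036]
```

Call:
{"name": "crank_tcp", "arguments": {"ticks": [[-0.001, 0.007, 0, 0, 0, 0], [-0.001, 0.013, 0, 0, 0, 0], [-0.001, 0.019, 0, 0, 0, 0], [-0.001, 0.024, 0, 0, 0, 0], [-0.001, 0.028, 0, 0, 0, 0]]}}

```text
t: 4.4
position: [0.5076, -0.1408, 0.2847]
orientation: [-1.792, -2.576, 0.003]
wrist_force: [-7.1, 0.5, 8.8]
finger_gap: -0.002
grasp_force: 4.7
```

Call:
{"name": "crank_tcp", "arguments": {"ticks": [[0, 0.002, 0, 0, 0, 0], [0, 0.004, 0, 0, 0, 0], [0, 0.004, 0, 0, 0, 0]]}}

```text
t: 4.7
position: [0.5112, -0.1389, 0.2854]
orientation: [-1.792, -2.576, 0.003]
wrist_force: [-7.7, 1.2, 7.9]
finger_gap: -0.003
grasp_force: 4.7
```

```bash
python3 d.py r 3 -41 .283 .361
```

```text
t 4.7 pos [ 0.5112 -0.1389  0.2854] rack 3.6 -40.3 F [-7.7  1.2  7.9] gap -0.003 j7 0.48
target [ 0.512  -0.1393  0.283 ] shift [-0.0006  0.0007  0.0024] rot [-0.0038 -0.002  -0.0056]
```

Call:
{"name": "crank_tcp", "arguments": {"ticks": [[0, -0.02, 0, 0, 0, 0], [0, -0.035, -0.02, 0, 0, 0], [0, -0.04, -0.06, 0, 0, 0], [0, -0.04, -0.1, 0, 0, 0], [0, -0.04, -0.1, 0, 0, 0]]}}

```text
t: 5.2
position: [0.4787, -0.1539, 0.3912]
orientation: [1.786, 2.568, 0.007]
wrist_force: [-0.2, 0.7, 0.5]
finger_gap: 0.002
grasp_force: 0.0
```

```bash
python3 d.py w .409 .233 .35 -.42
```

```text
t 5.2 pos [ 0.4787 -0.1539  0.3912] rack 1.1 -4.7 F [-0.2  0.7  0.5] gap 0.002 j7 0.58
target [0.409 0.233 0.35 ] shift [0.3874 0.0687 0.0386] rot [0.014  0.0039 0.775 ]
```

Call:
{"name": "crank_tcp", "arguments": {"ticks": [[0.387, 0.069, 0, 0, 0, 0.775], [0.387, 0.069, 0, 0, 0, 0.775], [0.387, 0.069, 0, 0, 0, 0.775], [0.387, 0.069, 0, 0, 0, 0.775], [0.387, 0.069, 0, 0, 0, 0.775]], "jaw": 1.0}}

```text
t: 5.7
position: [0.4339, 0.0777, 0.3841]
orientation: [2.57, 1.805, 0.002]
wrist_force: [1.3, 0.8, -0.1]
finger_gap: 0.842
grasp_force: 0.0
```

```bash
python3 d.py w .409 .233 .35 -.42
```

Run:
```python
from h import *
s=optics.grab_frame("scene");t=optics.grab_frame("top")
v=np.hstack([cv2.resize(x,None,fx=5,fy=5,interpolation=cv2.INTER_CUBIC) for x in(s[160:270,320:400],t[160:270,340:420])]);cv2.imwrite("pics/v2.png",v)
```

```text
t 5.7 pos [0.4339 0.0777 0.3841] rack 233.6 -44.7 F [ 1.3  0.8 -0.1] gap 0.842 j7 -0.53
target [0.409 0.233 0.35 ] shift [ 0.1376 -0.0761  0.0341] rot [ 0.0011 -0.0008  0.0739]
```

View pics/v2.png

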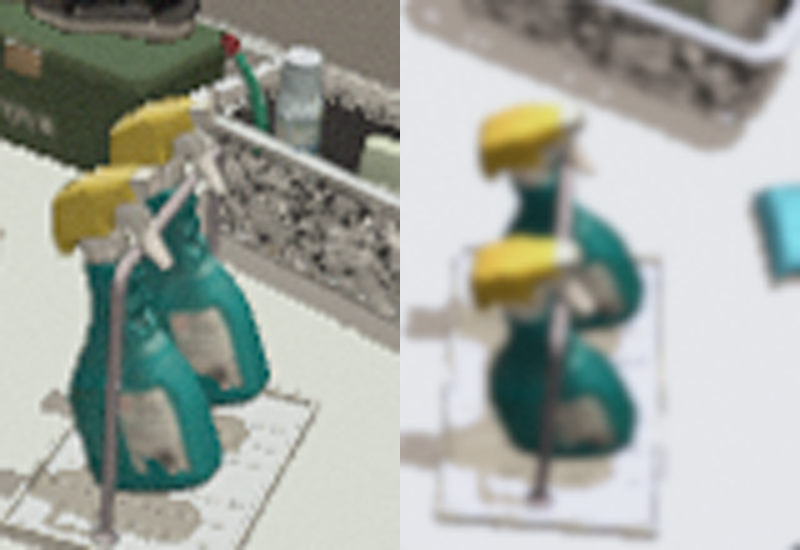

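The two hanging bottles have slid apart and both still hang: heads at v2 (95,205)/(515,270) and (155,130)/(520,140). On to the grasp.

Call:
{"name": "crank_tcp", "arguments": {"ticks": [[0.138, -0.076, 0, 0, 0, 0.074], [0.138, -0.076, 0, 0, 0, 0.074], [0.138, -0.076, 0, 0, 0, 0.074], [0.138, -0.076, 0, 0, 0, 0.074], [0.138, -0.076, 0, 0, 0, 0.074]]}}

```text
t: 6.3
position: [0.4081, 0.2332, 0.3843]
orientation: [-2.625, -1.724, -0.001]
wrist_force: [0.2, -0.9, -0.1]
finger_gap: 0.999
grasp_force: 0.0
```

```bash
python3 d.py w .409 .233 .234 -.42
```

```text
t 6.3 pos [0.4081 0.2332 0.3843] rack 388.1 -75.5 F [ 0.2 -0.9 -0.1] gap 0.999 j7 -0.97
target [0.409 0.233 0.234] shift [0.     0.0009 0.1503] rot [-0.0003 -0.0012  0.0111]
```

Call:
{"name": "crank_tcp", "arguments": {"ticks": [[0, 0.001, 0.05, 0, 0, 0.01], [0, 0.001, 0.095, 0, 0, 0.01], [0, 0.001, 0.125, 0, 0, 0.01], [0, 0.001, 0.145, 0, 0, 0.01], [0, 0.001, 0.15, 0, 0, 0.01]]}}

```text
t: 6.8
position: [0.409, 0.2267, 0.2311]
orientation: [-2.642, -1.698, 0.01]
wrist_force: [0.7, -0.5, 0.1]
finger_gap: 1.005
grasp_force: 0.0
```

Call:
{"name": "crank_tcp", "arguments": {"ticks": [[0, 0, 0, 0, 0, 0], [0, 0, 0, 0, 0, 0], [0, 0, 0, 0, 0, 0], [0, 0, 0, 0, 0, 0], [0, 0, 0, 0, 0, 0]], "jaw": 0.0}}

```text
t: 7.3
position: [0.4105, 0.2309, 0.2358]
orientation: [2.64, 1.702, 0.003]
wrist_force: [-1.2, 0.6, 4.7]
finger_gap: 0.346
grasp_force: 59.5
```

Call:
{"name": "crank_tcp", "arguments": {"ticks": [[0, 0, 0, 0, 0, 0], [0, 0, 0, 0, 0, 0], [0, 0, 0, 0, 0, 0]]}}

```text
t: 7.6
position: [0.4106, 0.2309, 0.2358]
orientation: [2.64, 1.702, 0.003]
wrist_force: [-0.6, 0.1, 6.1]
finger_gap: 0.344
grasp_force: 59.6
```

```bash
python3 d.py w .409 .233 .234 -.42
```

```text
t 7.6 pos [0.4106 0.2309 0.2358] rack 385.2 -77.0 F [-0.6  0.1  6.1] gap 0.344 j7 -1.14
target [0.409 0.233 0.234] shift [ 0.0012 -0.0023  0.0018] rot [ 0.0017 -0.0014 -0.0055]
```

Call:
{"name": "crank_tcp", "arguments": {"ticks": [[0, 0, -0.02, 0, 0, 0], [0, 0, -0.05, 0, 0, 0], [0, 0, -0.08, 0, 0, 0], [0, 0, -0.09, 0, 0, 0], [0, 0, -0.09, 0, 0, 0]]}}

```text
t: 8.1
position: [0.4103, 0.2304, 0.325]
orientation: [2.639, 1.701, 0.003]
wrist_force: [0.2, 0.6, -5.2]
finger_gap: 0.342
grasp_force: 60.3
```

```bash
python3 d.py r 157 0 .326 .361
```

```text
t 8.1 pos [0.4103 0.2304 0.325 ] rack 384.8 -76.6 F [ 0.2  0.6 -5.2] gap 0.342 j7 -1.03
target [ 0.4192 -0.0097  0.326 ] shift [-0.215   0.1073 -0.001 ] rot [ 2.600e-03 -1.000e-04 -7.867e-01]
```

Call:
{"name": "crank_tcp", "arguments": {"ticks": [[-0.02, 0.01, -0.001, 0, 0, -0.08], [-0.048, 0.024, -0.001, 0, 0, -0.18], [-0.08, 0.04, -0.001, 0, 0, -0.3], [-0.112, 0.055, -0.001, 0, 0, -0.42], [-0.143, 0.071, -0.001, 0, 0, -0.54]]}}

```text
t: 8.6
position: [0.4135, 0.0687, 0.3226]
orientation: [-2.083, -2.348, 0.006]
wrist_force: [0.8, 0.1, -4.1]
finger_gap: 0.339
grasp_force: 60.3
```

```bash
python3 d.py r 157 0 .326 .361
```

```text
t 8.6 pos [0.4135 0.0687 0.3226] rack 232.4 -22.5 F [ 0.8  0.1 -4.1] gap 0.339 j7 -0.05
target [ 0.4192 -0.0097  0.326 ] shift [-0.0786 -0.0037 -0.0034] rot [-0.0047 -0.0003 -0.2416]
```

Call:
{"name": "crank_tcp", "arguments": {"ticks": [[-0.03, -0.001, -0.003, 0, 0, -0.09], [-0.055, -0.003, -0.003, 0, 0, -0.17], [-0.072, -0.004, -0.003, 0, 0, -0.22], [-0.0786, -0.004, -0.003, -0.004, 0, -0.241], [-0.0786, -0.004, -0.003, -0.004, 0, -0.241]]}}

```text
t: 9.1
position: [0.4188, -0.0096, 0.3255]
orientation: [-1.797, -2.575, -0.0]
wrist_force: [0.7, 0.0, -5.8]
finger_gap: 0.342
grasp_force: 60.4
```

Call:
{"name": "crank_tcp", "arguments": {"ticks": [[0, 0, 0, 0, 0, 0], [0, 0, 0, 0, 0, 0]]}}

```text
t: 9.3
position: [0.4199, -0.0069, 0.3273]
orientation: [1.791, 2.58, 0.004]
wrist_force: [0.5, 0.1, -4.7]
finger_gap: 0.34
grasp_force: 60.4
```

```bash
python3 d.py r 157 0 .326 .361
```

Create m7.py:
```python
# held bottle: fit offset of bottle y-origin from TCP and z, from its teal/yellow silhouette (x fixed by pads)
from h import *
import sys
RK=np.array([.4747,-.1566])
o=env.observe();R0=Ro.from_rotvec(o["orientation"]).as_matrix();P=o["position"]
by=-R0[:,0];bx=-R0[:,1];bz=-R0[:,2];R=np.c_[bx,by,bz]
I={n:optics.grab_frame(n) for n in C}
for n in C:cv2.imwrite(f"pics/{sys.argv[1]}_{n}.png",I[n])
from m4b import body
def pose(d):return R,P-R@np.array([d[0]/1e3,d[1]/1e3,d[2]/1e3])   # TCP at bottle (d)
B=body(.89,.4)
for n in C:
    h=cv2.cvtColor(I[n],cv2.COLOR_BGR2HSV).astype(float);m=mask(n,B,*pose((0,9,236)));z=cv2.dilate((m>.1).astype(np.uint8),np.ones((13,13)))
    T=np.clip(h[...,1]/150,0,1)*((h[...,0]>65)&(h[...,0]<110))*z;T=cv2.morphologyEx(T.astype(np.float32),cv2.MORPH_CLOSE,np.ones((7,7)))
    f=lambda d:np.abs(T-mask(n,B,*pose((0,d[0],d[1])))*z).sum()
    g=min((f((a,b)),a,b) for a in range(-8,30,2) for b in range(222,250,2));print(n,"best TCP in bottle y,z",g,"nominal",f((9,236)).round(1),"area",T.sum().round())
    k=8;v=proj(n,pose((0,9,236))[1][None])
```

```bash
sed -n '/^def rg/,/^    return \[np.r_/p' m4.py | sed '1i from h import *' > m4b.py; python3 m7.py p1
```

```text
t 9.3 pos [ 0.4199 -0.0069  0.3273] rack 159.4 -1.7 F [ 0.5  0.1 -4.7] gap 0.34 j7 0.36
target [ 0.4192 -0.0097  0.326 ] shift [-0.0024 -0.0017  0.0013] rot [ 0.0025 -0.0007 -0.0042]
scene best TCP in bottle y,z (np.float64(215.18392111930777), 10, 232) nominal 241.5 area 664.0
top best TCP in bottle y,z (np.float64(203.74901956761), 8, 232) nominal 211.3 area 480.0
```

Call:
{"name": "crank_tcp", "arguments": {"ticks": [[-0.02, -0.001, 0, 0, 0, 0], [-0.045, -0.0017, 0, 0, 0, 0], [-0.07, -0.0017, 0, 0, 0, 0], [-0.095, -0.0017, 0, 0, 0, 0], [-0.115, -0.0017, 0, 0, 0, 0]]}}

```text
t: 9.9
position: [0.4595, -0.1176, 0.3284]
orientation: [1.792, 2.576, 0.004]
wrist_force: [1.2, 0.1, -4.2]
finger_gap: 0.339
grasp_force: 60.3
```

Call:
{"name": "crank_tcp", "arguments": {"ticks": [[-0.008, 0, 0, 0, 0, 0], [-0.014, 0, 0, 0, 0, 0], [-0.016, 0, 0, 0, 0, 0], [-0.016, 0, 0, 0, 0, 0]]}}

```text
t: 10.3
position: [0.4645, -0.1303, 0.3284]
orientation: [1.791, 2.578, 0.005]
wrist_force: [-0.1, -1.1, -4.6]
finger_gap: 0.34
grasp_force: 60.4
```

```bash
python3 d.py r 28.5 0 .326 .361
```

```text
t 10.3 pos [ 0.4645 -0.1303  0.3284] rack 28.2 0.3 F [-0.1 -1.1 -4.6] gap 0.34 j7 0.54
target [ 0.4646 -0.1299  0.326 ] shift [0.0003 0.0003 0.0024] rot [ 0.004  -0.0001 -0.0043]
```

Call:
{"name": "crank_tcp", "arguments": {"ticks": [[0, 0, 0.008, 0, 0, 0], [0, 0, 0.016, 0, 0, 0], [0, 0, 0.022, 0, 0, 0], [0, 0, 0.028, 0, 0, 0], [0, 0, 0.028, 0, 0, 0]]}}

```text
t: 10.8
position: [0.4636, -0.1309, 0.2989]
orientation: [-1.793, -2.579, -0.004]
wrist_force: [-1.0, 0.7, -5.1]
finger_gap: 0.341
grasp_force: 60.4
```

```bash
python3 d.py r 28.5 0 .286 .361
```

```text
t 10.8 pos [ 0.4636 -0.1309  0.2989] rack 27.9 1.3 F [-1.   0.7 -5.1] gap 0.341 j7 0.53
target [ 0.4646 -0.1299  0.286 ] shift [0.0006 0.0012 0.0129] rot [ 0.0018 -0.0014 -0.0053]
```

Call:
{"name": "crank_tcp", "arguments": {"ticks": [[0.001, 0, 0.004, 0, 0, 0], [0.001, 0, 0.008, 0, 0, 0], [0.001, 0, 0.011, 0, 0, 0], [0.001, 0, 0.011, 0, 0, 0]]}}

```text
t: 11.2
position: [0.4649, -0.1312, 0.2896]
orientation: [1.791, 2.575, 0.005]
wrist_force: [1.3, -0.5, -4.7]
finger_gap: 0.333
grasp_force: 60.3
```

```bash
python3 d.py r 28.5 0 .286 .361
```

```text
t 11.2 pos [ 0.4649 -0.1312  0.2896] rack 27.2 0.2 F [ 1.3 -0.5 -4.7] gap 0.333 j7 0.52
target [ 0.4646 -0.1299  0.286 ] shift [0.0013 0.0002 0.0036] rot [ 0.0053  0.0025 -0.006 ]
```

Call:
{"name": "crank_tcp", "arguments": {"ticks": [[0, 0, 0.002, 0, 0, 0], [0, 0, 0.003, 0, 0, 0], [0, 0, 0.003, 0, 0, 0]]}}

```text
t: 11.5
position: [0.4652, -0.1314, 0.2873]
orientation: [1.791, 2.574, 0.005]
wrist_force: [0.7, -4.0, -1.4]
finger_gap: 0.338
grasp_force: 60.7
```

Call:
{"name": "crank_tcp", "arguments": {"ticks": [[0, 0, 0.002, 0, 0, 0], [0, 0, 0.003, 0, 0, 0], [0, 0, 0.003, 0, 0, 0]]}}

```text
t: 11.8
position: [0.4652, -0.1312, 0.2842]
orientation: [1.791, 2.574, 0.005]
wrist_force: [1.6, -5.3, 0.4]
finger_gap: 0.343
grasp_force: 60.4
```

```bash
python3 d.py r 28.5 0 .286 .361
```

```text
t 11.8 pos [ 0.4652 -0.1312  0.2842] rack 27.2 -0.1 F [ 1.6 -5.3  0.4] gap 0.343 j7 0.52
target [ 0.4646 -0.1299  0.286 ] shift [ 0.0013 -0.0001 -0.0018] rot [ 0.0058  0.0028 -0.006 ]
```

Call:
{"name": "crank_tcp", "arguments": {"ticks": [[-0.002, 0, 0, 0, 0, 0], [-0.004, 0, 0, 0, 0, 0], [-0.004, 0, 0, 0, 0, 0]]}}

```text
t: 12.1
position: [0.4655, -0.1321, 0.2838]
orientation: [-1.792, -2.58, -0.007]
wrist_force: [-1.0, 0.4, 4.5]
finger_gap: 0.344
grasp_force: 60.9
```

Call:
{"name": "crank_tcp", "arguments": {"ticks": [[0, 0, 0.002, 0, 0, 0], [0, 0, 0.003, 0, 0, 0], [0, 0, 0.003, 0, 0, 0]]}}

```text
t: 12.4
position: [0.4656, -0.1318, 0.2835]
orientation: [1.792, 2.58, 0.006]
wrist_force: [-6.4, 1.7, 16.7]
finger_gap: 0.339
grasp_force: 62.2
```

```bash
python3 d.py r 28.5 0 .286 .361
```

```text
t 12.4 pos [ 0.4656 -0.1318  0.2835] rack 26.4 -0.3 F [-6.4  1.7 16.7] gap 0.339 j7 0.52
target [ 0.4646 -0.1299  0.286 ] shift [ 0.0021 -0.0003 -0.0025] rot [ 0.0032 -0.0016 -0.0043]
```

Call:
{"name": "crank_tcp", "arguments": {"ticks": [[0, 0, -0.002, 0, 0, 0], [0, 0, -0.003, 0, 0, 0]]}}

```text
t: 12.6
position: [0.4655, -0.1322, 0.2839]
orientation: [1.792, 2.58, 0.007]
wrist_force: [-0.6, 0.6, 1.9]
finger_gap: 0.336
grasp_force: 60.7
```

Call:
{"name": "crank_tcp", "arguments": {"ticks": [[0.0027, 0, 0.0017, 0, -0.065, 0], [0.0054, 0, 0.0038, 0, -0.13, 0], [0.0079, 0, 0.006, 0, -0.195, 0], [0.0079, 0, 0.006, 0, -0.195, 0]]}}

```text
t: 13.0
position: [0.4627, -0.1245, 0.2773]
orientation: [1.693, 2.446, -0.163]
wrist_force: [-1.1, 0.3, 6.6]
finger_gap: 0.343
grasp_force: 61.0
```

```bash
python3 d.py r 34 0 .278 .361 -.195; python3 -c "
from bench import env;print(env.observe()['joints'].round(2))"
```

```text
t 13.0 pos [ 0.4627 -0.1245  0.2773] rack 34.3 -0.1 F [-1.1  0.3  6.6] gap 0.343 j7 0.33
target [ 0.4627 -0.1248  0.278 ] shift [-0.0005 -0.0001 -0.0006] rot [ 0.003   0.0011 -0.0013]
[ 0.59  0.   -0.52  2.02  0.21  1.04  0.33]
```

Call:
{"name": "crank_tcp", "arguments": {"ticks": [[0.0027, 0, 0.0017, 0, -0.065, 0], [0.0054, 0, 0.0036, 0, -0.13, 0], [0.0079, 0, 0.0055, 0, -0.195, 0], [0.0079, 0, 0.0055, 0, -0.195, 0]]}}

```text
t: 13.4
position: [0.4603, -0.1186, 0.2698]
orientation: [1.597, 2.305, -0.312]
wrist_force: [0.0, 1.8, 5.4]
finger_gap: 0.338
grasp_force: 60.9
```

```bash
python3 d.py r 41 0 .271 .361 -.39; python3 -c "
from bench import env;print(env.observe()['joints'].round(2))"
```

```text
t 13.4 pos [ 0.4603 -0.1186  0.2698] rack 40.6 0.0 F [0.  1.8 5.4] gap 0.338 j7 0.08
target [ 0.4602 -0.1182  0.271 ] shift [-0.0001  0.     -0.0012] rot [ 0.0015 -0.0009 -0.0022]
[ 0.53 -0.03 -0.58  2.1   0.43  0.98  0.08]
```

Call:
{"name": "crank_tcp", "arguments": {"ticks": [[0, 0, 0, 0, 0, 0], [0, 0, 0, 0, 0, 0], [0, 0, 0, 0, 0, 0], [0, 0, 0, 0, 0, 0]], "jaw": 0.6}}

```text
t: 13.8
position: [0.4603, -0.1209, 0.27]
orientation: [1.604, 2.3, -0.312]
wrist_force: [0.3, -0.3, -0.3]
finger_gap: 0.6
grasp_force: 0.0
```

Call:
{"name": "crank_tcp", "arguments": {"ticks": [[0, 0, -0.015, 0, 0, 0], [0, 0, -0.04, 0, 0, 0], [0, 0, -0.075, 0, 0, 0], [0, 0, -0.12, 0, 0, 0], [0, 0, -0.16, 0, 0, 0]]}}

```text
t: 14.3
position: [0.4385, -0.062, 0.4213]
orientation: [1.599, 2.3, -0.31]
wrist_force: [0.3, -0.4, 0.5]
finger_gap: 0.602
grasp_force: 0.0
```

Call:
{"name": "crank_tcp", "arguments": {"ticks": [[0.05, 0, -0.03, 0, 0, 0], [0.1, 0, -0.05, 0, 0, 0], [0.15, 0, -0.05, 0, 0, 0], [0.2, 0, -0.05, 0, 0, 0], [0.2, 0, -0.05, 0, 0, 0]]}}

```text
t: 14.8
position: [0.3651, 0.1341, 0.3882]
orientation: [1.588, 2.308, -0.309]
wrist_force: [0.1, 0.5, -0.2]
finger_gap: 0.602
grasp_force: 0.0
```

Call:
{"name": "crank_tcp", "arguments": {"ticks": [[0, 0, 0, 0, 0, 0], [0, 0, 0, 0, 0, 0], [0, 0, 0, 0, 0, 0], [0, 0, 0, 0, 0, 0], [0, 0, 0, 0, 0, 0]]}}

```text
t: 15.3
position: [0.3685, 0.1268, 0.3889]
orientation: [1.604, 2.298, -0.312]
wrist_force: [-0.1, -0.1, -0.7]
finger_gap: 0.605
grasp_force: 0.0
```

Run:
```python
from h import *
g=lambda:(optics.grab_frame("scene"),optics.grab_frame("top"))
s,t=g()
v=np.hstack([cv2.resize(x,None,fx=5,fy=5,interpolation=cv2.INTER_CUBIC) for x in(s[160:270,320:400],t[160:270,340:420])]);cv2.imwrite("pics/v3.png",v)
```

```text
(no output)
```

View pics/v3.png

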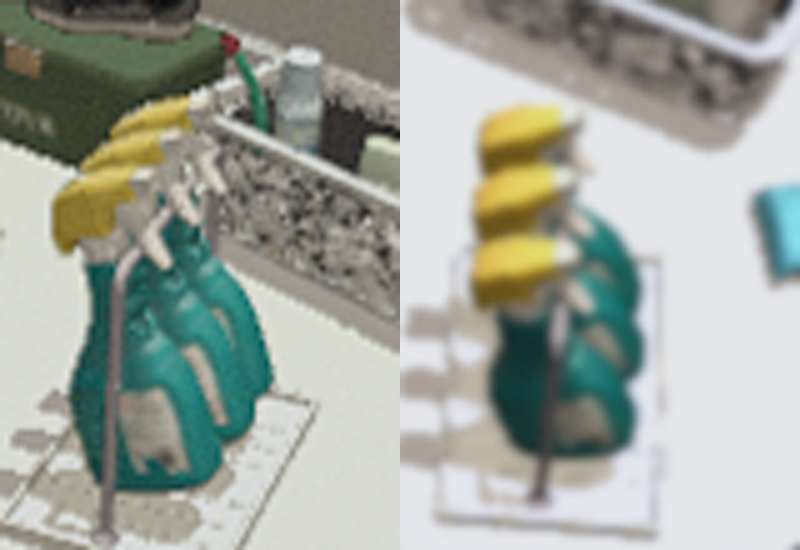

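All three bottles hang evenly at the same lean, with the new one in the middle at v3 (135,150)/(520,200), and the gripper is clear. I'll hand the job in.

```bash
python3 -c "
from bench import env;print(env.close_job())"
```

```text
the job is handed in; nothing more can be done
None
```

The spray bottle now hangs by its trigger between the two bottles I slid apart; the last picture showed all three hanging evenly on the rail with the gripper clear, and I handed the job in at about 15 s.

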